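# After the rush: every counter tool back in its own home

### The job

After the rush five things lie mixed along the front of the counter: put each back in its own home. The tamper stands in the round well of the dark barista station and the yellow milk thermometer lies in that station's steel cradle; the stamp stands in the bay beside the ink pad of the pale order tray and the black marker lies in that tray's brass cradle; the cocoa shaker stands in the empty well next to the honey jar on the condiment tray. Never knock over or push away the call bell or the half-full espresso cup.

Things in the scene. Friction and masses are not known exactly. Their poses are not given: they have to be found in the camera images.
- tamper: coffee tamper: polished steel disc base 58 mm across and 30 mm high, dark brown wooden knob 36 mm across from z = 34 to 95 mm (take it there); 0.36 kg. Origin: centre of its underside, z up. It stands upright at the start; any turn about z is alike.
- probe_thermometer: milk thermometer lying on the counter: a slim stick 150 mm long and 10 mm thick, yellow body with a thinner white end. Origin: middle of its length, on the underside, 5 mm below its centre line; its y axis runs along the stick. 0.03 kg, balances near the middle. It can roll about its length.
- stamp: rubber stamp standing on its face: pale wooden block 45 mm (its x) by 30 mm (its y), 14 mm high, with an upright wooden handle on the middle, about 26 mm across from z = 34 to 70 mm (take it there). Origin: centre of its underside, z up. 0.06 kg.
- marker: thick black marker with a light grey collar, lying on the counter: 128 mm long and 17 mm thick. Origin: middle of its length, on the underside, 8.5 mm below its centre line; its y axis runs along the marker. 0.018 kg. It can roll about its length.
- cocoa_shaker: plain light grey steel cocoa shaker with a domed top: round, 50 mm across, 92 mm high, straight sides up to about z = 73 mm. Origin: centre of its underside, z up. 0.17 kg. It stands upright at the start.
- bar_station: barista station, fixed: dark wooden slab 170x170 mm, top z 24 mm. Origin: centre of underside, x away from the robot (within 0.15 rad), y left. Tamper well: black floor, 74 mm across, centre x +36 y 0, floor z 12. Thermometer cradle: 2 steel V clips (12 wide, at y -40 and +40) for a stick along y at x -60; 40 wide at its mouth (z 52), bottom z 32; seated centre line z 39. Fingers fit between.
- order_tray: order-desk tray, fixed: pale wood slab 170 (x) x 186 (y) mm, top z 22. Origin: centre of underside, x away from the robot (within 0.15 rad), y left. Blue ink pad, top z 26. Stamp bay: grey floor z 10, 62 (x) x 48, centre x +38 y +59; stamp's x along x. Marker cradle: 2 brass V clips (12 wide, at y -36 and +36), stick along y at x -60; mouth 40 wide at z 50, bottom z 30; seated centre line z 42.
- condiment_tray: guests' condiment tray, fixed: mid-brown wooden slab 110 (x) by 200 (y) mm, top z 22, brass handles 40 mm high at both ends. Origin: centre of underside, x away from the robot (within 0.15 rad), y left. A honey jar (69 mm across, top z 125) stands fixed in its left well at y +52. Shaker's well: empty, cork floor z 10, 66 mm across, centre x 0, y -52.
- call_bell: brass counter bell on a black foot, 82 mm across, 60 mm high, loose; a bystander to leave alone. Origin: centre of its underside.
- espresso_cup: white espresso cup, half full, 65 mm across and 58 mm high, loose, at the back beside the card reader; a bystander to leave alone. Origin: on its underside.

How it is judged (in metres and radians):
At the end, for the whole second after the job is handed in: Tamper, stamp and shaker upright, down on the floor of their wells or bay (centres within 12 mm); thermometer and marker level across both clips of their cradles (middle within 30 and 26 mm along it, in line within 0.2 rad); all released and at rest; bell and cup within 30 mm of where they stood (x of tamper in the frame of bar_station between 0.024 and 0.048 m and y of tamper in the frame of bar_station between -0.012 and 0.012 m and z of tamper in the frame of bar_station between 0.005 and 0.019 m and linear speed of each of tamper, probe_thermometer, stamp, marker, cocoa_shaker below 0.02 m/s and contact force between each of tamper, probe_thermometer and bar_station above 0.03 N and angle between each of tamper, stamp, cocoa_shaker's own z axis and vertical below 0.12 rad and x of probe_thermometer in the frame of bar_station between -0.072 and -0.048 m and y of probe_thermometer in the frame of bar_station between -0.03 and 0.03 m and z of probe_thermometer in the frame of bar_station between 0.026 and 0.05 m and angle between probe_thermometer's own y axis and vertical between 1.45 and 1.69 rad and angle between the y axis of probe_thermometer and the y axis of bar_station, either way round below 0.2 rad and x of stamp in the frame of order_tray between 0.026 and 0.05 m and y of stamp in the frame of order_tray between 0.047 and 0.071 m and z of stamp in the frame of order_tray between 0.003 and 0.016 m and contact force between each of stamp, marker and order_tray above 0.03 N and x of marker in the frame of order_tray between -0.074 and -0.046 m and y of marker in the frame of order_tray between -0.026 and 0.026 m and z of marker in the frame of order_tray between 0.024 and 0.056 m and angle between marker's own y axis and vertical between 1.45 and 1.69 rad and angle between the y axis of marker and the y axis of order_tray, either way round below 0.2 rad and x of cocoa_shaker in the frame of condiment_tray between -0.012 and 0.012 m and y of cocoa_shaker in the frame of condiment_tray between -0.064 and -0.04 m and z of cocoa_shaker in the frame of condiment_tray between 0.004 and 0.016 m and contact force between cocoa_shaker and condiment_tray above 0.03 N and distance of each of call_bell, espresso_cup from where it was at the start of the episode below 0.03 m); the robot touches nothing.
It fails at once if the espresso cup is tipped or pushed away (angle between espresso_cup's own z axis and vertical above 0.3 rad or distance of espresso_cup from where it was at the start of the episode above 0.03 m).
It fails at once if the call bell is tipped or pushed away (angle between call_bell's own z axis and vertical above 0.3 rad or distance of call_bell from where it was at the start of the episode above 0.03 m).
It also fails if it takes over 120 s, if anything falls off the work surface, if the arm or the gripper's body presses on something with over 40 N, if the wrist force passes 120 N, or if a joint passes its speed limit or range.

### The arm

A 6-joint arm with a two-finger parallel gripper is mounted at the origin on a cart in front of the work surface, level with it; the furniture and walls round the work are solid. World frame = base frame: x ahead of the robot, y to its left, z up, the work surface at z = 0. Lengths are in mm, angles in rad, forces in N, time in s.
With the tool pointing down it reaches from about 325 to 775 mm from the base axis. Payload 9.3 kg.
Tool frame: the origin (TCP) lies between the finger pads; the fingertips stand bot.tip_reach ahead of it and the grasp point (between the pads) is the TCP (bot.tip_reach is the distance from the TCP to the fingertips, in mm); z points along the fingers, y is the line along which they close (so a half turn about z gives the same grasp; the last joint's range is limited). The gripper opens to 85 mm and grips with 20 to 120 N. Pads are 22 mm wide; open, the fingers measure 114 mm over their backs; the gripper's body (76 mm by 85 mm) begins 54 mm behind the grasp point. The pads swing forward as they close: fully open they stand 13 mm farther back than shut.
Start: joints at [1.143, 0.259, 0.021, 1.334, 0, 1.418], TCP at [149.246, 529.36, 250.279] pointing down, gripper open.
Joint ranges: [-3.04, 3.04], [-0.91, 1.82], [-1.04, 1.36], [-1.92, 1.95], [-1.52, 1.45], [-3.14, 3.14]. Speed limits (rad/s): [2.22, 2.22, 2.79, 3.14, 3.14, 3.14].

### API

Orientations are given as a unit quaternion [x, y, z, w].
In Python, from workcell import sensors, cams, order, bot gives the robot as it stands.
- The arm moves only by the tool play_rows, never from a script. Its argument "commands" is a list of rows, each a list of 5 numbers: the shift along the tool's x, y, z as a fraction of full scale, then the turn about the tool's z as a fraction of full scale, then the closure, from -1 (fully open) to 1 (shut). A call has 1 to 12 rows; each row is the pose to reach, as a shift and turn from the pose commanded when the call began, along the tool's axes at that moment; what a row does not reach only later rows make up. Full scale, the value 1, is 0.3 m for a shift and 45 degrees for a turn. A row lasts 1/12 s, in which the tool goes at most 41.7 mm and 7.16 degrees, less where a joint would pass 70% of its speed; a pose out of reach is approached as far as the arm can. A call with a number of a shift or a turn outside -1 to 1 is refused whole. A call with a gripper value outside its range is refused whole. The fingers move at their own pace and stop on an object; the grip force is fixed at half the most. Time passes only in rows, so rows that repeat a pose let the fingers close. It gives the time, the measured TCP pose, the force, the opening and the grip force at its end, in the units of the state.
- sensors.get_state(): the state, without advancing time (a new reading comes with each control period).
- cams.capture(name): name is "scene" or "top" or "wrist"; returns the picture (480x640x3 uint8, blue, green, red); there is no depth.
- cams.calibration(name): a dict with "vfov" (degrees; the focal length in pixels is half the picture's height over the tangent of half this angle, whatever the lens; pixels are square), "cx", "cy" (the principal point, pixels), "view" (4x4, takes a point from world to camera coordinates); the wrist camera has in their place "mount" (4x4, takes a point from camera to tool coordinates, whose origin is the TCP and whose axes are the flange's). Camera axes: x right, y down, z forward; pixel columns grow to the right and rows downward; lengths in mm; the calibration is good to about 2 mm. The wrist camera is an equidistant fisheye: a pixel r from the principal point sees the ray r / f radians off the axis. A picture is of the moment at which its call begins: read the wrist's pose just before it. calibration takes no time and is no camera call.
- order.hand_in(): hands the job in; it is judged then, once.
The state is a dict: "time_s": time; "qpos": joint angles; "joint_vel": joint speeds; "joint_torque": joint torques, N m; "tool_pos": TCP position; "eef_rot": TCP orientation; "ft_force": force on the tool from outside, world axes, zero at the start; "moment": the same for the moment, N m; "opening": finger opening in mm; "gripper_force": force on a finger pad.
Only numpy, scipy, OpenCV 4.12 (cv2) and the standard library are available. Lean on these libraries where they do the work, as an engineer would, in place of code of your own. Each camera call takes 0.05 s, during which the arm holds its last target. There are 200 camera calls.

## Working session

There is one attempt and no reset: what is moved stays moved. The work goes in short steps, Python scripts to look and compute and a tool call to move; the robot and the scene stay as the last step left them, time stands still between calls to the robot, and variables do not carry over. Pictures are saved under pics/ and viewed, at most 14 in all, crops included, and the job is handed in when it is done.

Besides the shell and the picture viewer there is one more tool, called after "Call:" by a JSON object that holds its "fn" and its "kwargs", one argument or row to a line. play_rows: Moves the arm, as the interface text tells. Its arguments: {"type":"object","properties":{"commands":{"type":"array","items":{"type":"array","items":{"type":"number"}}}},"required":["commands"]}

```bash
ls; mkdir -p pics; python3 - <<'E'
from workcell import sensors,cams,order,bot
import cv2,numpy as np
s=sensors.get_state()
for k,v in s.items(): print(k,np.round(v,3).tolist())
print(bot.tip_reach)
for n in("scene","top","wrist"):
    print(n,cams.calibration(n)); cv2.imwrite(f"pics/{n}0.png",cams.capture(n))
E
```

```text
pics
time_s 0.0
qpos [1.143, 0.259, 0.021, 1.334, 0.0, 1.418]
joint_vel [0.0, -0.002, 0.001, 0.001, -0.0, 0.0]
joint_torque [0.001, -55.564, 34.454, 0.014, -0.0, -0.0]
tool_pos [149.138, 529.133, 249.668]
eef_rot [0.137, 0.991, -0.001, -0.0]
ft_force [-1.089, -0.101, -0.282]
moment [-0.053, -0.017, 0.009]
gripper_force 0.0
opening 85.555
19.0
scene {'vfov': 42.67799999928925, 'cx': 325.46297198833236, 'cy': 236.82137070708663, 'view': array([[ 6.87709386e-01, -7.25972512e-01, -4.43988739e-03,
        -3.35286259e+02],
       [-4.73348098e-01, -4.43746055e-01, -7.60940876e-01,
         2.78798383e+02],
       [ 5.50451976e-01,  5.25407795e-01, -6.48806035e-01,
         9.31580227e+02],
       [ 0.00000000e+00,  0.00000000e+00,  0.00000000e+00,
         1.00000000e+00]])}
top {'vfov': 50.09592408410239, 'cx': 320.3084380357352, 'cy': 237.66079077150397, 'view': array([[-1.91645184e-02, -9.99643044e-01, -1.86146914e-02,
         6.08669338e+01],
       [-9.90698986e-01,  2.14950720e-02, -1.34363241e-01,
         5.08661528e+02],
       [ 1.34715403e-01,  1.58665491e-02, -9.90757293e-01,
         9.83065058e+02],
       [ 0.00000000e+00,  0.00000000e+00,  0.00000000e+00,
         1.00000000e+00]])}
wrist {'vfov': 65.70646984690485, 'cx': 317.29405496389677, 'cy': 239.48477881972107, 'mount': array([[ 4.98560200e-04, -9.49375180e-01, -3.14144106e-01,
         8.04749938e+01],
       [ 9.99997360e-01, -2.31385123e-04,  2.28630798e-03,
         1.18661062e+00],
       [-2.24325232e-03, -3.14144416e-01,  9.49372558e-01,
        -1.22971490e+02],
       [ 0.00000000e+00,  0.00000000e+00,  0.00000000e+00,
         1.00000000e+00]])}
```

View pics/top0.png

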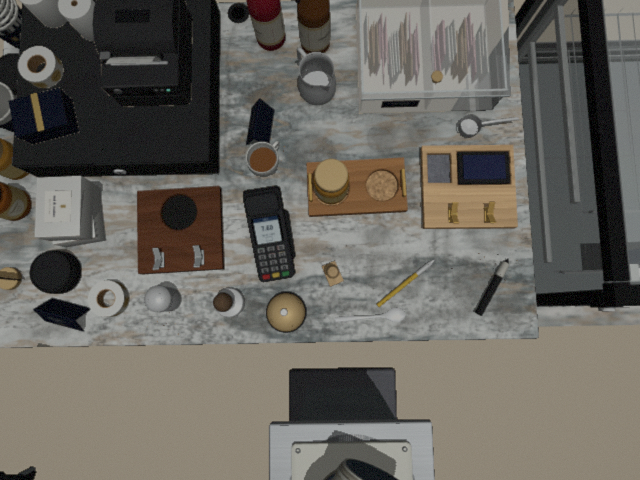

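View pics/scene0.png

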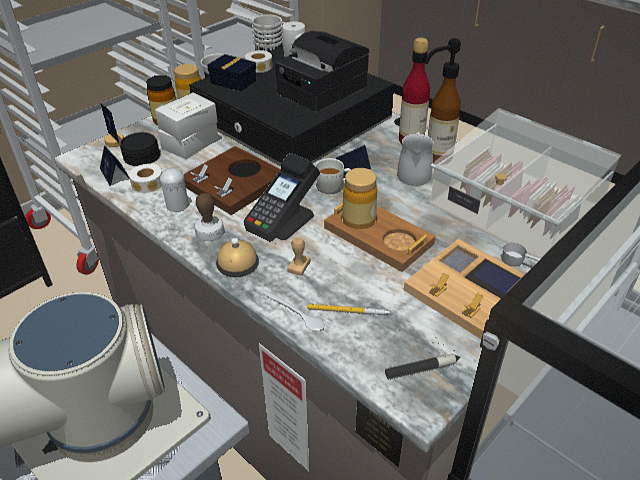

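Top view: shaker (158,297), tamper (228,302), bell (286,312), stamp (333,272), thermometer (378,305)–(434,262), marker (478,313)–(507,262); the station is around (180,230), the condiment tray (357,187) and the order tray (468,187). The cup is at (262,158). A dark frame stands to the right of the order tray.

```bash
python3 - <<'E'
import cv2
im=cv2.imread("pics/top0.png")
cv2.imwrite("pics/cl.png",cv2.resize(im[180:330,130:330],None,fx=4,fy=4,interpolation=cv2.INTER_CUBIC))
cv2.imwrite("pics/cr.png",cv2.resize(im[140:320,300:524],None,fx=3.5,fy=3.333333,interpolation=cv2.INTER_CUBIC)) if 0 else cv2.imwrite("pics/cr.png",cv2.resize(im[140:322,300:525],None,fx=3.25,fy=3.25,interpolation=cv2.INTER_CUBIC))
E
cat > h.py <<'E'
import numpy as np,cv2
from workcell import sensors,cams,order,bot
from scipy.spatial.transform import Rotation as R
def ray(name,u,v):
    c=cams.calibration(name); f=240/np.tan(np.radians(c['vfov']/2))
    V=c['view']; d=np.array([(u-c['cx'])/f,(v-c['cy'])/f,1]); r=V[:3,:3]
    return -r.T@V[:3,3], r.T@d
def px(name,u,v,z):
    o,d=ray(name,u,v); return o+d*(z-o[2])/d[2]
def proj(name,p):
    c=cams.calibration(name); f=240/np.tan(np.radians(c['vfov']/2))
    q=c['view'][:3,:3]@np.asarray(p,float)+c['view'][:3,3]; return np.array([c['cx']+f*q[0]/q[2],c['cy']+f*q[1]/q[2]])
def tool(): 
    s=sensors.get_state(); return np.array(s['tool_pos']),R.from_quat(s['eef_rot']).as_matrix()
def wpx(u,v,z,pose):
    p,r=pose;c=cams.calibration('wrist'); f=240/np.tan(np.radians(c['vfov']/2))
    a=np.array([u-c['cx'],v-c['cy']]); n=np.hypot(*a); t=n/f
    d=np.r_[a/max(n,1e-9)*np.sin(t),np.cos(t)]; M=c['mount']
    o=p+r@M[:3,3]; d=r@(M[:3,:3]@d); return o+d*(z-o[2])/d[2]
def move(x,y,z,yaw=None):
    """fractions from current pose; yaw = world angle of tool y axis (mod pi)"""
    p,r=tool(); t=r.T@(np.array([x,y,z])-p)/300
    cur=np.arctan2(r[1,1],r[0,1]); turn=0
    if yaw is not None:
        d=(yaw-cur+np.pi/2)%np.pi-np.pi/2; turn=-d/(np.pi/4)   # tool z down
    print("shift",np.round(t,4),"turn",round(turn,4),"cur yaw",round(cur,3),"q6",round(sensors.get_state()['qpos'][5],2),"p",p.round(1))
E
```

```text
(no output)
```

View pics/cl.png

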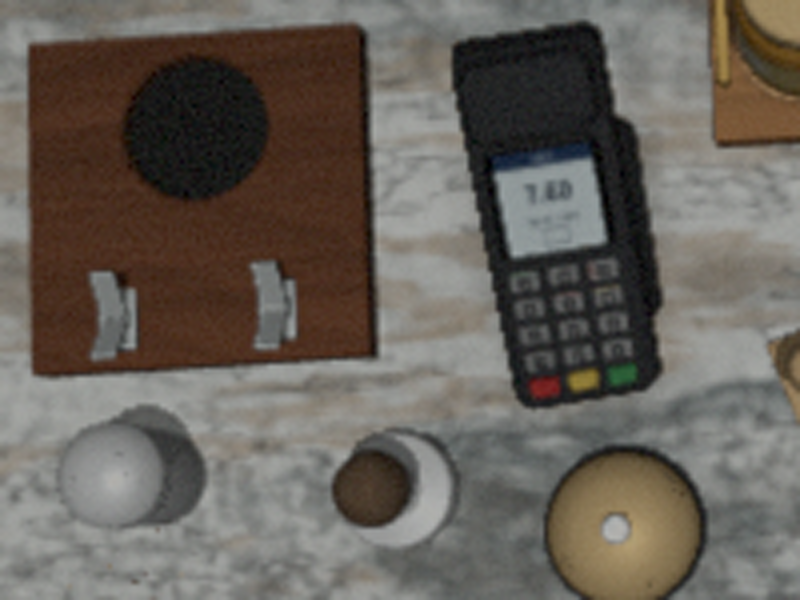

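View pics/cr.png

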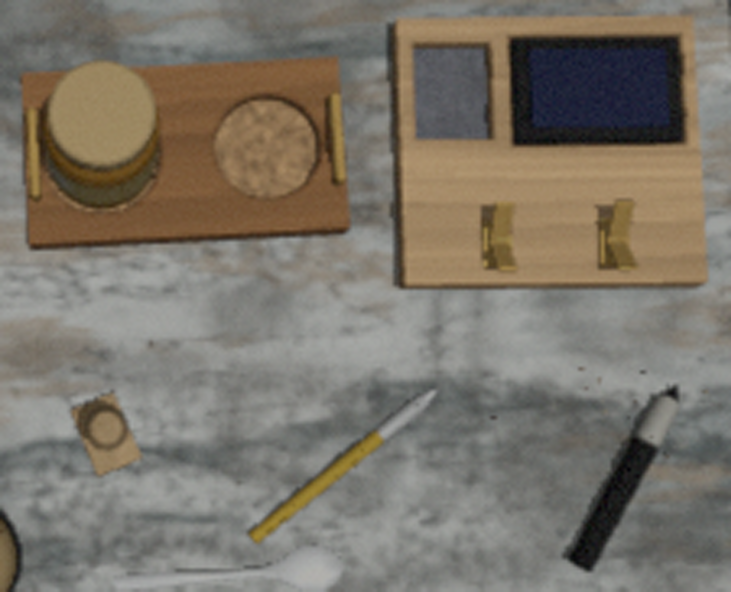

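Left crop: well centre (196,128), clips (113,315) and (272,305), tamper knob (371,488) over disc (402,488), shaker dome (112,475). Right crop: bay (453,90), clips (498,237) and (617,236), shaker well (267,147), stamp block (105,433), thermometer (253,537)–(436,392), marker (578,563)–(676,388).

```bash
python3 - <<'E'
from h import *
L=lambda x,y,z:px("top",130+(x+.5)/4-.5,180+(y+.5)/4-.5,z)
Rr=lambda x,y,z:px("top",300+(x+.5)/3.25-.5,140+(y+.5)/3.25-.5,z)
print("cam",ray("top",0,0)[0].round())
def slab(n,F,c,z,dx,dy):
    P=np.array([F(*a,z)[:2] for a in c]); m=P.mean(0)
    # order: farleft, farright, nearright, nearleft
    a=(P[0]+P[3]-P[1]-P[2]); b=P[0]+P[1]-P[2]-P[3]
    ya=np.arctan2(-a[0],a[1]); xa=np.arctan2(b[1],b[0])
    print(n,"c",m.round(1),"yaw",ya.round(3),xa.round(3),"size",np.linalg.norm(b)/2,np.linalg.norm(a)/2)
    return m,(ya+xa)/2
def loc(m,y,x,yy): return (m+np.array([[np.cos(y),-np.sin(y)],[np.sin(y),np.cos(y)]])@[x,yy]).round(1)
m,y=slab("bar",L,[(28,45),(360,25),(375,355),(35,373)],24,170,170)
print(" well",loc(m,y,36,0),"seen",L(196,128,24).round(1),L(196,128,12).round(1)," cradle",loc(m,y,-60,0),"seen",[L(*p,42).round(1) for p in((113,315),(272,305))])
m,y=slab("order",Rr,[(397,22),(693,17),(706,280),(403,284)],22,170,186)
print(" bay",loc(m,y,38,59),"seen",Rr(453,90,18).round(1)," cradle",loc(m,y,-60,0),"seen",[Rr(*p,40).round(1) for p in((498,237),(617,236))])
m,y=slab("cond",Rr,[(22,75),(340,58),(348,230),(30,245)],22,110,200)
print(" well",loc(m,y,0,-52),"seen",Rr(267,147,22).round(1),Rr(267,147,10).round(1))
print("tamper knob",L(371,488,85).round(1),"disc",L(402,488,30).round(1))
print("shaker",L(112,475,75).round(1),L(112,475,85).round(1))
c=[(70,408),(110,390),(140,460),(102,475)]
P=np.array([Rr(*a,14)[:2] for a in c]);d=P[0]+P[1]-P[2]-P[3]
print("stamp",P.mean(0).round(1),"handle",Rr(106,430,70).round(1),"long axis",np.arctan2(d[1],d[0]))
for n,a,b,z in(("therm",(253,537),(436,392),5),("mark",(578,563),(676,388),8.5)):
    A,B=Rr(*a,z),Rr(*b,z); print(n,A.round(1),B.round(1),((A+B)/2).round(1),"ang",np.arctan2(*(B-A)[1::-1]),np.linalg.norm(A-B))
print("bell",L(620,530,20).round(1),"cup",px("top",262,160,58).round(1))
E
```

```text
cam [ 373.   34. 1043.]
bar c [535.  334.6] yaw 0.035 0.051 size 168.35790021387874 170.33942842249576
 well [571.  336.2] seen [570.8 336.9  24. ] [573.1 340.5  12. ]  cradle [475.  332.1] seen [array([474.6, 371. ,  42. ]), array([477.9, 292.4,  42. ])]
order c [ 611.4 -251.8] yaw -0.008 -0.023 size 167.28198001144446 185.662615336764
 bay [ 650.3 -193.4] seen [ 651.9 -194.8   18. ]  cradle [ 551.4 -250.9] seen [array([ 553.4, -212.5,   40. ]), array([ 552.4, -284.4,   40. ])]
cond c [615.4 -24.9] yaw 0.028 0.017 size 109.48523296643756 198.95097795498182
 well [616.6 -76.9] seen [617.  -76.3  22. ] [619.9 -77.6  10. ]
tamper knob [387. 234.  85.] disc [387.5 230.2  30. ]
shaker [395.6 358.6  75. ] [395.3 355.2  85. ]
stamp [440.8  28.5] handle [438.9  28.5  70. ] long axis 0.4029588406328472
therm [375.6 -60.9   5. ] [ 462.8 -177.5    5. ] [ 419.2 -119.2    5. ] ang -0.9288454186784003 145.55926045399738
mark [ 356.1 -258.     8.5] [ 461.9 -324.6    8.5] [ 409.  -291.3    8.5] ang -0.5623085261783136 125.04671897346454
bell [365. 124.  20.] cup [664.4 162.7  58. ]
```

```bash
python3 - <<'E'
from h import *
im=cv2.imread("pics/top0.png");sc=cv2.imread("pics/scene0.png")
a=cv2.resize(im[220:340,460:640],None,fx=2.2,fy=2.2);b=cv2.resize(sc[280:480,400:580],None,fx=2.2,fy=2.2)
h=max(a.shape[0],b.shape[0]);c=np.zeros((h,a.shape[1]+b.shape[1],3),np.uint8);c[:a.shape[0],:a.shape[1]]=a;c[:b.shape[0],a.shape[1]:]=b
cv2.imwrite("pics/post.png",c)
for X in(380,400,420):
  for Y in(-375,-400): print(X,Y,[(z,proj("top",(X,Y,z)).round(),proj("scene",(X,Y,z)).round()) for z in(0,300,500)])
move(419,-119,150,0.642)
E
```

```text
380 -375 [(0, array([534., 300.]), array([455., 410.])), (300, array([617., 297.]), array([487., 267.])), (500, array([724., 293.]), array([520., 123.]))]
380 -400 [(0, array([547., 299.]), array([468., 419.])), (300, array([635., 296.]), array([505., 277.])), (500, array([749., 292.]), array([543., 131.]))]
400 -375 [(0, array([534., 290.]), array([462., 401.])), (300, array([616., 282.]), array([496., 259.])), (500, array([722., 273.]), array([530., 115.]))]
400 -400 [(0, array([546., 289.]), array([476., 411.])), (300, array([634., 282.]), array([514., 269.])), (500, array([746., 273.]), array([552., 124.]))]
420 -375 [(0, array([533., 280.]), array([469., 394.])), (300, array([615., 268.]), array([504., 251.])), (500, array([719., 254.]), array([540., 108.]))]
420 -400 [(0, array([545., 279.]), array([483., 403.])), (300, array([632., 268.]), array([522., 260.])), (500, array([744., 254.]), array([562., 117.]))]
shift [-1.452  -1.8351  0.3344] turn 0.8327 cur yaw 1.296 q6 1.42 p [149.2 529.2 249.8]
```

View pics/post.png

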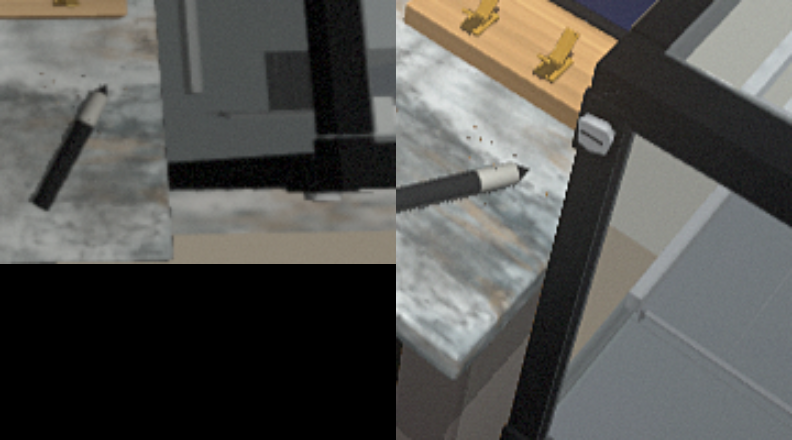

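Post crop: the rack's top corner is at top pixel (617,295) and scene pixel (502,312), which puts it near y −425 and about 200 mm high. The marker is clear of it.

```bash
python3 - <<'E'
from h import *
for n,p in dict(shaker=(395.5,357,46),shtop=(395.5,357,92),knob=(387,232,70),tambase=(387,231,0),stamp=(439.5,28.5,60),barw=(571,336.5,24),condw=(617,-77,22),bay=(651,-194,22),th=(419,-119,5),mk=(409,-291,8)).items(): print(n,proj("scene",p).round(1))
move(395.5,357,160,2.081)
E
```

```text
shaker [173.8 189. ]
shtop [170.2 171. ]
knob [205.8 206.3]
tambase [210.5 233.5]
stamp [296.6 243.5]
barw [243.8 167.4]
condw [398.6 238.9]
bay [458.  257.8]
th [347.4 309.4]
mk [422.2 364.9]
shift [-0.9461 -0.3293  0.2996] turn -0.9995 cur yaw 1.296 q6 1.42 p [149.2 529.2 249.8]
```

Call:
{"fn": "play_rows", "kwargs": {
  "commands": [
    [-0.3,-0.1,0.1,-0.3,-0.55],
    [-0.6,-0.2,0.2,-0.6,-0.55],
    [-0.946,-0.329,0.3,-1,-0.55],
    [-0.946,-0.329,0.3,-1,-0.55],
    [-0.946,-0.329,0.3,-1,-0.55],
    [-0.946,-0.329,0.3,-1,-0.55],
    [-0.946,-0.329,0.3,-1,-0.55],
    [-0.946,-0.329,0.3,-1,-0.55],
    [-0.946,-0.329,0.3,-1,-0.55],
    [-0.946,-0.329,0.3,-1,-0.55],
    [-0.946,-0.329,0.3,-1,-0.55]
  ]
}}

```text
time_s: 1.07
tool_pos: [395.5, 357.2, 160.1]
eef_rot: [-0.252, 0.968, 0.0, -0.0]
ft_force: [0.5, -0.6, 0.7]
opening: 66.2
gripper_force: 0.0
```

```bash
python3 - <<'E'
from h import *
print(sensors.get_state()['opening'])
p=tool();im=cams.capture("wrist");cv2.imwrite("pics/w1.png",im);move(395.5,357,58,2.081);np.save("w1.npy",np.c_[p[1],p[0]])
E
```

```text
66.18831736647104
shift [-2.000e-04 -3.000e-03  3.415e-01] turn 0.0006 cur yaw 2.081 q6 0.07 p [395.1 357.7 160.5]
```

View pics/w1.png

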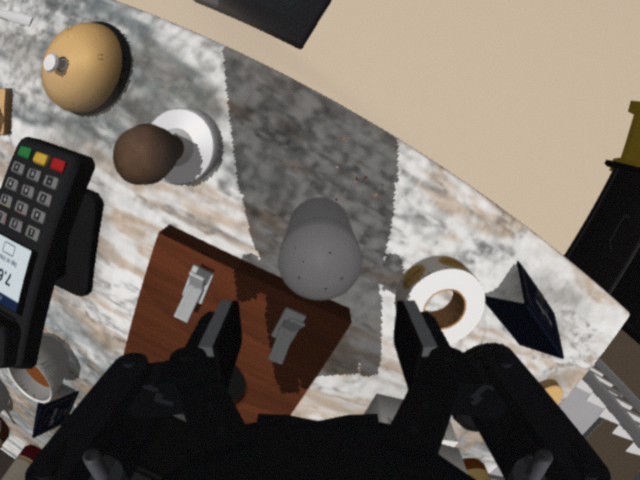

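Wrist view: shaker dome at (319,270), centred between the fingers; the paper roll at (445,300) lies outside the right finger. I'm going down.

Call:
{"fn": "play_rows", "kwargs": {
  "commands": [
    [0,0,0.12,0,-0.55],
    [0,0,0.22,0,-0.55],
    [0,0,0.3,0,-0.55],
    [0,0,0.34,0,-0.55],
    [0,0,0.34,0,-0.55],
    [0,0,0.34,0,1],
    [0,0,0.34,0,1],
    [0,0,0.34,0,1],
    [0,0,0.34,0,1],
    [0,0,0.34,0,1],
    [0,0,0.34,0,1]
  ]
}}

```text
time_s: 2.03
tool_pos: [395.9, 358.0, 59.5]
eef_rot: [-0.253, 0.968, 0.001, 0.001]
ft_force: [-2.0, 1.4, 7.8]
opening: 48.1
gripper_force: 62.6
```

Call:
{"fn": "play_rows", "kwargs": {
  "commands": [
    [0,0,0,0,1],
    [0,0,0,0,1],
    [0,0,-0.1,0,1],
    [0,0,-0.2,0,1],
    [0,0,-0.3,0,1],
    [0,0,-0.4,0,1],
    [0,0,-0.47,0,1],
    [0,0,-0.47,0,1]
  ]
}}

```text
time_s: 2.7
tool_pos: [397.1, 358.2, 204.2]
eef_rot: [-0.252, 0.968, 0.001, 0.004]
ft_force: [0.0, 0.5, -2.5]
opening: 48.5
gripper_force: 62.8
```

```bash
python3 - <<'E'
from h import *
d=np.load("w1.npy");print("dome from wrist",wpx(319,268,82,(d[:,3],d[:,:3])),"bell",wpx(83,68,30,(d[:,3],d[:,:3])),"knob",wpx(143,154,95,(d[:,3],d[:,:3])))
move(617,-77,205,2.081)
cv2.imwrite("pics/w2.png",cams.capture("wrist"))
E
```

```text
dome from wrist [398.61387723 361.27730723  82.        ] bell [365.58397438 137.3201502   30.        ] knob [383.40244347 243.42571084  95.        ]
shift [ 0.0691 -1.624  -0.0039] turn 0.0004 cur yaw 2.081 q6 0.07 p [397.1 358.2 204.2]
```

Call:
{"fn": "play_rows", "kwargs": {
  "commands": [
    [0,-0.1,-0.02,0,1],
    [0.01,-0.2,-0.05,0,1],
    [0.02,-0.32,-0.05,0,1],
    [0.03,-0.44,-0.05,0,1],
    [0.03,-0.56,-0.05,0,1],
    [0.03,-0.68,-0.05,0,1],
    [0.03,-0.8,-0.05,0,1],
    [0.03,-0.9,-0.05,0,1],
    [0.03,-0.98,-0.05,0,1],
    [0.03,-1,-0.05,0,1],
    [0.03,-1,-0.05,0,1]
  ]
}}

```text
time_s: 3.67
tool_pos: [534.6, 89.6, 212.7]
eef_rot: [-0.251, 0.968, 0.0, -0.001]
ft_force: [0.1, 0.5, -1.3]
opening: 48.6
gripper_force: 62.9
```

```bash
python3 - <<'E'
from h import *
p=tool();im=cams.capture("wrist");np.save("w3.npy",np.c_[p[1],p[0]]);cv2.imwrite("pics/w3.png",im)
move(617,-77,150,2.081)
E
```

```text
shift [ 0.0305 -0.6236  0.2094] turn -0.0016 cur yaw 2.08 q6 -0.5 p [534.   90.8 213. ]
```

View pics/w3.png

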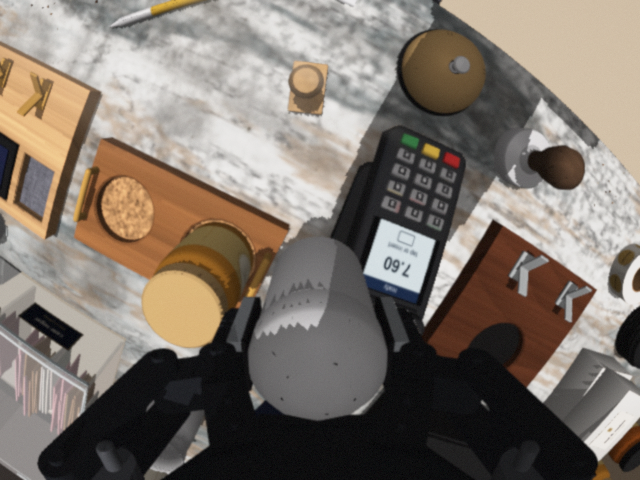

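Wrist view: shaker well (127,208), bay (37,185), stamp handle (306,80), station well (497,345).

```bash
python3 - <<'E'
from h import *
d=np.load("w3.npy");P=(d[:,3],d[:,:3])
for n,u,v,z in(("cwell",127,208,12),("bay",37,185,14),("stamp",306,78,70),("stampbase",307,101,0),("knob",562,168,90),("bwell",497,345,18),("bell",442,70,25)): print(n,wpx(u,v,z,P).round(1))
E
```

```text
cwell [620.1 -74.2  12. ]
bay [ 650.2 -190.4   14. ]
stamp [441.4  30.2  70. ]
stampbase [453.1  35.5   0. ]
knob [392.5 228.8  90. ]
bwell [567.3 341.7  18. ]
bell [370.9 120.9  25. ]
```

Call:
{"fn": "play_rows", "kwargs": {
  "commands": [
    [0.01,-0.1,0,0,1],
    [0.02,-0.22,0,0,1],
    [0.03,-0.34,0,0,1],
    [0.03,-0.46,0,0,1],
    [0.03,-0.56,0,0,1],
    [0.03,-0.623,0,0,1],
    [0.03,-0.623,0.05,0,1],
    [0.03,-0.623,0.15,0,1],
    [0.03,-0.623,0.25,0,1],
    [0.03,-0.623,0.33,0,1],
    [0.03,-0.623,0.36,0,1],
    [0.03,-0.623,0.36,0,1]
  ]
}}

```text
time_s: 4.72
tool_pos: [616.3, -74.5, 103.9]
eef_rot: [-0.253, 0.967, 0.001, -0.002]
ft_force: [0.1, -0.1, -1.3]
opening: 48.3
gripper_force: 62.9
```

```bash
python3 - <<'E'
from h import *
move(618,-76,70,2.081)
E
```

```text
shift [-0.0027 -0.0075  0.113 ] turn 0.0024 cur yaw 2.083 q6 -0.77 p [616.3 -74.5 103.9]
```

Call:
{"fn": "play_rows", "kwargs": {
  "commands": [
    [0,-0.003,0.04,0,1],
    [0,-0.003,0.08,0,1],
    [0,-0.003,0.1,0,1],
    [0,-0.003,0.115,0,1],
    [0,-0.003,0.115,0,1],
    [0,-0.003,0.115,0,1]
  ]
}}

```text
time_s: 5.22
tool_pos: [618.6, -76.9, 72.7]
eef_rot: [-0.253, 0.968, -0.0, 0.0]
ft_force: [0.9, -0.6, -1.0]
opening: 48.1
gripper_force: 62.9
```

Call:
{"fn": "play_rows", "kwargs": {
  "commands": [
    [0,0,0,0,0],
    [0,0,0,0,-0.4],
    [0,0,0,0,-0.5],
    [0,0,0,0,-0.5],
    [0,0,0,0,-0.5],
    [0,0,0,0,-0.5],
    [0,0,-0.12,0,-0.5],
    [0,0,-0.25,0,-0.5],
    [0,0,-0.37,0,-0.5],
    [0,0,-0.48,0,-0.5],
    [0,0,-0.48,0,-0.5]
  ]
}}

```text
time_s: 6.13
tool_pos: [620.3, -77.5, 223.1]
eef_rot: [-0.253, 0.968, -0.003, 0.004]
ft_force: [0.8, 0.2, 0.1]
opening: 64.3
gripper_force: 0.0
```

```bash
python3 - <<'E'
from h import *
cv2.imwrite("pics/w4.png",cams.capture("wrist"))
move(440,28.8,160,0.403)
move(440,28.8,160,0.403+np.pi/2)
E
```

```text
shift [0.3506 0.6024 0.1944] turn -1.863 cur yaw 2.081 q6 -0.77 p [619.7 -77.4 219.7]
shift [0.3506 0.6024 0.1944] turn 0.137 cur yaw 2.081 q6 -0.77 p [619.7 -77.4 219.7]
```

View pics/w4.png

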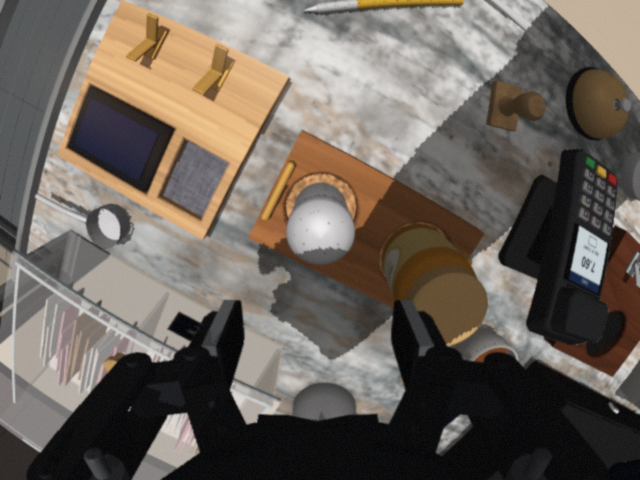

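The shaker sits upright in its well at (320,215). Stamp next.

Call:
{"fn": "play_rows", "kwargs": {
  "commands": [
    [0.06,0.1,0,0.05,-0.4],
    [0.13,0.22,0.02,0.1,-0.4],
    [0.2,0.33,0.06,0.137,-0.4],
    [0.26,0.44,0.1,0.137,-0.4],
    [0.32,0.54,0.15,0.137,-0.4],
    [0.35,0.602,0.194,0.137,-0.4],
    [0.35,0.602,0.2,0.137,-0.4],
    [0.35,0.602,0.2,0.137,-0.4],
    [0.35,0.602,0.2,0.137,-0.4],
    [0.35,0.602,0.2,0.137,-0.4]
  ]
}}

```text
time_s: 7.02
tool_pos: [439.6, 28.7, 156.0]
eef_rot: [-0.2, 0.98, -0.0, 0.0]
ft_force: [0.6, 0.2, 0.2]
opening: 59.9
gripper_force: 0.0
```

```bash
python3 - <<'E'
from h import *
move(440,28.8,52,0.403+np.pi/2)
E
```

```text
shift [-1.100e-03 -1.000e-04  3.466e-01] turn -0.0006 cur yaw 1.973 q6 -0.53 p [439.6  28.7 156. ]
```

Call:
{"fn": "play_rows", "kwargs": {
  "commands": [
    [0,0,0.12,0,-0.4],
    [0,0,0.22,0,-0.4],
    [0,0,0.3,0,-0.4],
    [0,0,0.345,0,-0.4],
    [0,0,0.345,0,-0.4],
    [0,0,0.345,0,1],
    [0,0,0.345,0,1],
    [0,0,0.345,0,1],
    [0,0,0.345,0,1],
    [0,0,0.345,0,1],
    [0,0,0.345,0,1],
    [0,0,0.345,0,1]
  ]
}}

```text
time_s: 8.02
tool_pos: [439.7, 28.7, 53.6]
eef_rot: [-0.2, 0.98, -0.001, 0.001]
ft_force: [0.3, -2.7, 6.4]
opening: 21.9
gripper_force: 58.5
```

Call:
{"fn": "play_rows", "kwargs": {
  "commands": [
    [0,0,0,0,1],
    [0,0,0,0,1],
    [0,0,-0.1,0,1],
    [0,0,-0.2,0,1],
    [0,0,-0.3,0.1,1],
    [0,0,-0.4,0.2,1],
    [0,0,-0.5,0.35,1],
    [0,0,-0.5,0.45,1],
    [0,0,-0.5,0.533,1],
    [0,0,-0.5,0.533,1]
  ]
}}

```text
time_s: 8.85
tool_pos: [438.5, 29.3, 203.3]
eef_rot: [0.009, 1.0, -0.0, 0.001]
ft_force: [0.1, -0.3, 0.0]
opening: 21.9
gripper_force: 58.6
```

```bash
python3 - <<'E'
from h import *
p=tool();np.save("w5.npy",np.c_[p[1],p[0]]);cv2.imwrite("pics/w5.png",cams.capture("wrist"))
move(650.5,-193,200,1.556)
E
```

```text
shift [-0.718  -0.7309  0.0097] turn 0.0006 cur yaw 1.556 q6 -0.11 p [438.3  29.3 202.8]
```

View pics/w5.png

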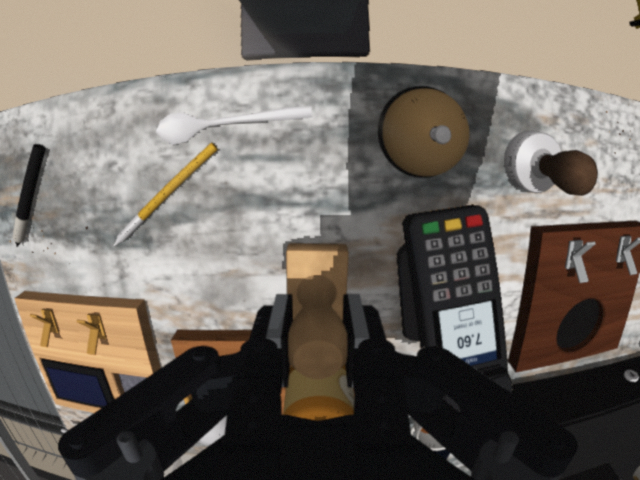

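The stamp is held square at (316,260). Moving over the bay.

Call:
{"fn": "play_rows", "kwargs": {
  "commands": [
    [-0.08,-0.08,0,0,1],
    [-0.17,-0.18,0,0,1],
    [-0.26,-0.27,0,0,1],
    [-0.35,-0.36,0,0,1],
    [-0.44,-0.45,0,0,1],
    [-0.53,-0.54,0,0,1],
    [-0.62,-0.63,0,0,1],
    [-0.69,-0.7,0,0,1],
    [-0.718,-0.731,0.05,0,1],
    [-0.718,-0.731,0.15,0,1],
    [-0.718,-0.731,0.25,0,1],
    [-0.718,-0.731,0.25,0,1]
  ]
}}

```text
time_s: 9.9
tool_pos: [647.3, -192.1, 120.1]
eef_rot: [0.007, 1.0, 0.002, -0.005]
ft_force: [-0.5, 0.3, -1.4]
opening: 21.9
gripper_force: 58.8
```

```bash
python3 - <<'E'
from h import *
p=tool();np.save("w6.npy",np.c_[p[1],p[0]]);cv2.imwrite("pics/w6.png",cams.capture("wrist"))
move(650.5,-193,64,1.556)
E
```

```text
shift [-0.009  -0.0028  0.1986] turn 0.001 cur yaw 1.557 q6 -0.4 p [ 648.2 -192.3  123.6]
```

View pics/w6.png

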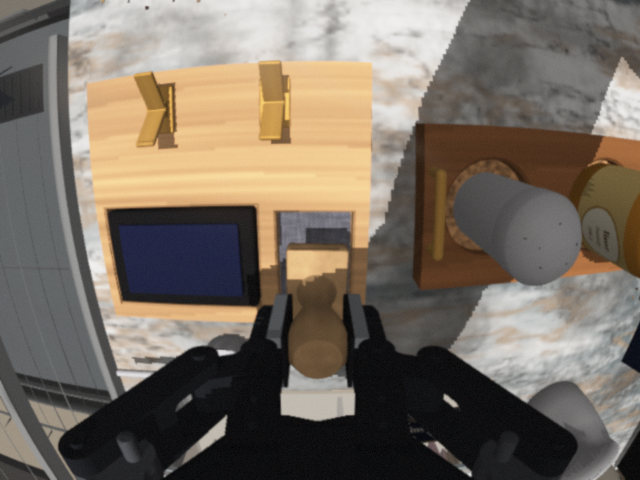

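The stamp (287–350) is centred over the bay (276–354). Lowering.

Call:
{"fn": "play_rows", "kwargs": {
  "commands": [
    [0,0,0.08,0,1],
    [0,0,0.14,0,1],
    [0,0,0.18,0,1],
    [0,0,0.195,0,1],
    [0,0,0.2,0,1],
    [0,0,0.2,0,1],
    [0,0,0.2,0,1]
  ]
}}

```text
time_s: 10.53
tool_pos: [651.0, -193.5, 69.0]
eef_rot: [0.008, 1.0, -0.0, 0.001]
ft_force: [-0.1, 0.3, -0.5]
opening: 21.7
gripper_force: 58.8
```

Call:
{"fn": "play_rows", "kwargs": {
  "commands": [
    [0,0,0.008,0,1],
    [0,0,0.015,0,1],
    [0,0,0.015,0,1],
    [0,0,0.015,0,0.2],
    [0,0,0.015,0,0],
    [0,0,0.015,0,0],
    [0,0,0.015,0,0],
    [0,0,0.015,0,0],
    [0,0,-0.1,0,0],
    [0,0,-0.2,0,0],
    [0,0,-0.3,0,0],
    [0,0,-0.3,0,0]
  ]
}}

```text
time_s: 11.53
tool_pos: [652.4, -194.2, 163.8]
eef_rot: [0.008, 1.0, -0.002, 0.004]
ft_force: [0.5, -0.1, -0.2]
opening: 42.6
gripper_force: 0.0
```

```bash
python3 - <<'E'
from h import *
cv2.imwrite("pics/w7.png",cams.capture("wrist")[120:420,60:460])
move(419.2,-119.2,110,0.642)
E
```

```text
shift [0.7798 0.2375 0.1648] turn 1.1628 cur yaw 1.555 q6 -0.4 p [ 651.7 -194.   160.9]
```

View pics/w7.png

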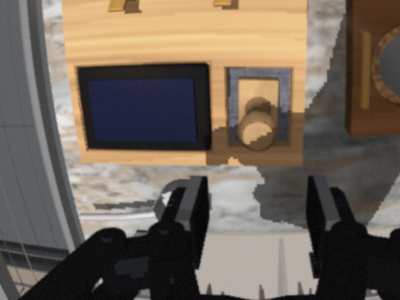

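The stamp stands square in the bay at crop (258,110). Thermometer next.

Call:
{"fn": "play_rows", "kwargs": {
  "commands": [
    [0.1,0.03,0,0.15,0],
    [0.22,0.06,0,0.3,0],
    [0.34,0.1,0,0.45,0],
    [0.46,0.14,0.03,0.6,0],
    [0.58,0.18,0.06,0.75,0],
    [0.68,0.21,0.08,0.9,0],
    [0.78,0.238,0.1,1,0],
    [0.78,0.238,0.1,1,0],
    [0.78,0.238,0.1,1,0],
    [0.78,0.238,0.1,1,0],
    [0.78,0.238,0.1,1,0]
  ]
}}

```text
time_s: 12.5
tool_pos: [418.5, -118.8, 127.3]
eef_rot: [0.39, 0.921, -0.0, 0.0]
ft_force: [-0.1, 0.5, 0.5]
opening: 42.7
gripper_force: 0.0
```

```bash
python3 - <<'E'
from h import *
p=tool();np.save("w8.npy",np.c_[p[1],p[0]]);cv2.imwrite("pics/w8.png",cams.capture("wrist"))
move(419.2,-119.2,21,0.642)
E
```

```text
shift [-0.0025  0.0007  0.354 ] turn 0.1635 cur yaw 0.77 q6 0.33 p [ 418.5 -118.8  127.2]
```

View pics/w8.png

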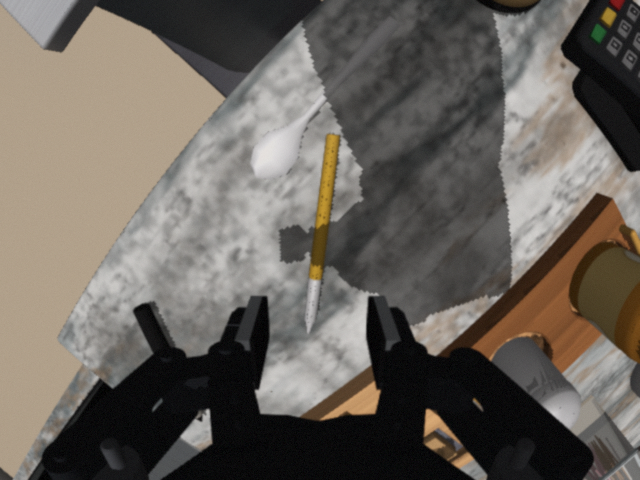

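Wrist view: thermometer from (333,137) to its white tip (309,331); the marker's end is at (150,310).

```bash
python3 - <<'E'
from h import *
d=np.load("w8.npy");P=(d[:,3],d[:,:3])
a,b=wpx(333,136,5,P),wpx(309,331,5,P);print(a,b,(a+b)/2,np.arctan2(*(b-a)[1::-1]),np.linalg.norm(a-b))
E
```

```text
[377.39729792 -59.40135315   5.        ] [ 466.93345674 -175.458526      5.        ] [ 422.16537733 -117.42993957    5.        ] -0.9136871457408631 146.58100527755204
```

Call:
{"fn": "play_rows", "kwargs": {
  "commands": [
    [-0.004,0.006,0.1,0.153,0.2],
    [-0.004,0.006,0.2,0.153,0.4],
    [-0.004,0.006,0.28,0.153,0.4],
    [-0.004,0.006,0.32,0.153,0.4],
    [-0.004,0.006,0.34,0.153,0.4],
    [-0.004,0.006,0.352,0.153,0.4],
    [-0.004,0.006,0.352,0.153,0.4],
    [-0.004,0.006,0.352,0.153,0.4]
  ]
}}

```text
time_s: 13.22
tool_pos: [420.3, -118.3, 22.2]
eef_rot: [0.444, 0.896, -0.0, 0.0]
ft_force: [0.2, -0.8, -0.0]
opening: 25.7
gripper_force: 0.0
```

Call:
{"fn": "play_rows", "kwargs": {
  "commands": [
    [0,0,0,0,0.5],
    [0,0,0,0,0.6],
    [0,0,0,0,0.7],
    [0,0,0,0,0.8],
    [0,0,0,0,1],
    [0,0,0,0,1],
    [0,0,0,0,1]
  ]
}}

```text
time_s: 13.8
tool_pos: [420.0, -118.1, 22.4]
eef_rot: [0.444, 0.896, -0.0, 0.001]
ft_force: [-1.9, 1.1, 7.7]
opening: 6.9
gripper_force: 58.9
```

Call:
{"fn": "play_rows", "kwargs": {
  "commands": [
    [0,0,-0.05,0,1],
    [0,0,-0.15,0,1],
    [0,0,-0.25,0,1],
    [0,0,-0.35,0.1,1],
    [0,0,-0.45,0.25,1],
    [0,0,-0.5,0.4,1],
    [0,0,-0.5,0.55,1],
    [0,0,-0.5,0.7,1],
    [0,0,-0.5,0.776,1],
    [0,0,-0.5,0.776,1],
    [0,0,-0.5,0.776,1]
  ]
}}

```text
time_s: 14.72
tool_pos: [419.5, -117.9, 171.7]
eef_rot: [0.692, 0.722, 0.0, 0.0]
ft_force: [0.4, -0.3, -0.5]
opening: 6.8
gripper_force: 59.2
```

```bash
python3 - <<'E'
from h import *
cv2.imwrite("pics/w9.png",cams.capture("wrist"))
move(475.8,332,170,0.043)
E
```

```text
shift [1.4904 0.2512 0.0056] turn -0.0005 cur yaw 0.043 q6 1.06 p [ 419.6 -117.9  171.7]
```

View pics/w9.png

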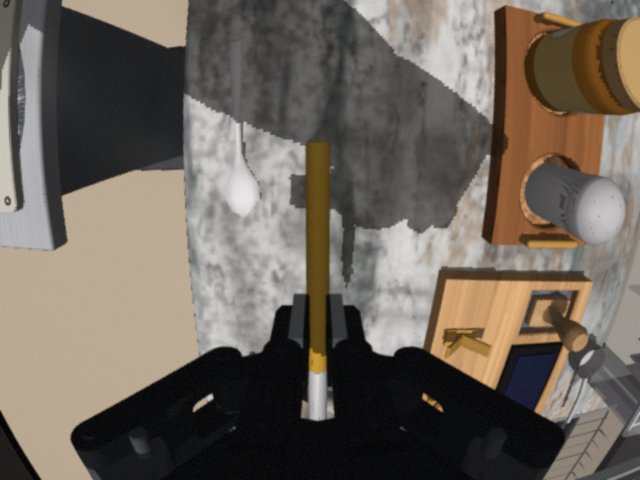

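The thermometer is gripped in line at column 317. Carrying it to the station.

Call:
{"fn": "play_rows", "kwargs": {
  "commands": [
    [0.1,0,0,0,1],
    [0.2,0.02,0,0,1],
    [0.3,0.04,0,0,1],
    [0.4,0.06,0,0,1],
    [0.5,0.08,0,0,1],
    [0.6,0.1,0,0,1],
    [0.7,0.12,0,0,1],
    [0.8,0.13,0,0,1],
    [0.9,0.15,0,0,1],
    [0.9,0.15,0,0,1],
    [0.9,0.15,0,0,1]
  ]
}}

```text
time_s: 15.68
tool_pos: [453.6, 154.9, 171.4]
eef_rot: [0.691, 0.723, -0.0, -0.0]
ft_force: [-0.1, -0.5, -0.5]
opening: 6.9
gripper_force: 59.1
```

Call:
{"fn": "play_rows", "kwargs": {
  "commands": [
    [0.1,0.02,0,0,1],
    [0.2,0.04,0,0,1],
    [0.3,0.06,0,0,1],
    [0.4,0.08,0,0,1],
    [0.5,0.09,0,0,1],
    [0.59,0.101,0,0,1],
    [0.59,0.101,0.05,0,1],
    [0.59,0.101,0.13,0,1],
    [0.59,0.101,0.2,0,1],
    [0.59,0.101,0.24,0,1],
    [0.59,0.101,0.24,0,1]
  ]
}}

```text
time_s: 16.6
tool_pos: [475.9, 329.9, 96.9]
eef_rot: [0.693, 0.721, -0.002, -0.001]
ft_force: [-0.7, 0.3, -0.5]
opening: 6.7
gripper_force: 59.1
```

```bash
python3 - <<'E'
from h import *
move(475.8,332,56,0.043); 
E
```

```text
shift [0.0075 0.0005 0.1363] turn -0.0037 cur yaw 0.04 q6 1.99 p [475.9 329.9  96.9]
```

Call:
{"fn": "play_rows", "kwargs": {
  "commands": [
    [0.005,0,0.04,0,1],
    [0.005,0,0.08,0,1],
    [0.005,0,0.105,0,1],
    [0.005,0,0.12,0,1],
    [0.005,0,0.128,0,1],
    [0.005,0,0.134,0,1],
    [0.005,0,0.134,0,1],
    [0.005,0,0.134,0,1]
  ]
}}

```text
time_s: 17.27
tool_pos: [477.1, 333.2, 59.9]
eef_rot: [0.693, 0.721, 0.0, 0.0]
ft_force: [0.6, 0.0, -0.7]
opening: 6.8
gripper_force: 59.1
```

Call:
{"fn": "play_rows", "kwargs": {
  "commands": [
    [0,0,0.006,0,1],
    [0,0,0.011,0,1],
    [0,0,0.011,0,1],
    [0,0,0.011,0,1]
  ]
}}

```text
time_s: 17.6
tool_pos: [477.0, 333.4, 56.9]
eef_rot: [0.693, 0.721, 0.0, 0.0]
ft_force: [-1.7, -0.7, 6.0]
opening: 7.0
gripper_force: 59.5
```

Contact at 6 N: it is seated. Releasing.

Call:
{"fn": "play_rows", "kwargs": {
  "commands": [
    [0,0,0,0,0.7],
    [0,0,0,0,0.5],
    [0,0,0,0,0.3],
    [0,0,0,0,0.3],
    [0,0,0,0,0.3],
    [0,0,-0.08,0,0.3],
    [0,0,-0.18,0,0.3],
    [0,0,-0.28,0,0.3],
    [0,0,-0.35,0,0.3],
    [0,0,-0.35,0,0]
  ]
}}

```text
time_s: 18.43
tool_pos: [478.5, 334.0, 165.8]
eef_rot: [0.693, 0.721, 0.003, 0.001]
ft_force: [0.1, -0.5, -0.1]
opening: 40.7
gripper_force: 0.0
```

```bash
python3 - <<'E'
from h import *
p=tool();im=cams.capture("wrist");cv2.imwrite("pics/w10.png",im)
hsv=cv2.cvtColor(im,cv2.COLOR_BGR2HSV)
m=cv2.inRange(hsv,(18,130,60),(32,255,255)); n,l,s,c=cv2.connectedComponentsWithStats(m)
for i in range(1,n):
    if s[i,4]>150:
        v,u=np.where(l==i); r=cv2.fitLine(np.c_[u,v].astype(np.float32),2,0,.01,.01).ravel()
        t=(u-r[2])*r[0]+(v-r[3])*r[1]
        a,b=[wpx(r[2]+q*r[0],r[3]+q*r[1],39,p) for q in(t.min(),t.max())]; print(s[i],a.round(1),b.round(1),np.arctan2(*(b-a)[1::-1]).round(3),np.linalg.norm(b-a).round(1))
move(387.2,231.5,160,0.043)
E
```

```text
[ 306  133   15  145 1974] [474.3 408.3  39. ] [478.6 305.1  39. ] -1.529 103.3
shift [-0.3283 -0.3158  0.0098] turn -0.0036 cur yaw 0.04 q6 2.0 p [477.9 333.7 163.5]
```

Thermometer seated across (474,408)–(478,~259), angle right. Tamper next.

Call:
{"fn": "play_rows", "kwargs": {
  "commands": [
    [-0.09,-0.09,0,0,-0.4],
    [-0.18,-0.18,0,0,-0.4],
    [-0.27,-0.26,0,0,-0.4],
    [-0.328,-0.313,0,0,-0.4],
    [-0.328,-0.313,0.05,0,-0.4],
    [-0.328,-0.313,0.12,0,-0.4],
    [-0.328,-0.313,0.12,0,-0.4],
    [-0.328,-0.313,0.12,0,-0.4]
  ]
}}

```text
time_s: 19.15
tool_pos: [386.2, 230.7, 124.2]
eef_rot: [0.693, 0.721, -0.001, -0.001]
ft_force: [-0.6, -0.1, 1.2]
opening: 59.9
gripper_force: 0.0
```

```bash
python3 - <<'E'
from h import *
p=tool();im=cams.capture("wrist");cv2.imwrite("pics/w11.png",im)
hsv=cv2.cvtColor(im,cv2.COLOR_BGR2HSV)
m=cv2.inRange(hsv,(0,60,20),(18,255,130)); n,l,s,c=cv2.connectedComponentsWithStats(m)
for i in range(1,n):
    if s[i,4]>600: print(s[i],c[i].round(),wpx(*c[i],75,p).round(1))
move(388,231.5,65,0.043)
E
```

```text
[  418     0   212   229 35118] [524. 117.] [487.1 325.4  75. ]
[ 285  234   72   81 4366] [321. 276.] [388.4 236.5  75. ]
[239 330  98  50 815] [298. 345.] [377.5 193.5  75. ]
shift [0.0014 0.0043 0.2   ] turn -0.0036 cur yaw 0.04 q6 1.88 p [386.8 231.1 125. ]
```

Call:
{"fn": "play_rows", "kwargs": {
  "commands": [
    [0.004,0.004,0.08,0,-0.4],
    [0.004,0.004,0.15,0,-0.4],
    [0.004,0.004,0.2,0,-0.4],
    [0.004,0.004,0.2,0,-0.4],
    [0.004,0.004,0.2,0,1],
    [0.004,0.004,0.2,0,1],
    [0.004,0.004,0.2,0,1],
    [0.004,0.004,0.2,0,1],
    [0.004,0.004,0.2,0,1],
    [0.004,0.004,0.2,0,1],
    [0.004,0.004,0.2,0,1]
  ]
}}

```text
time_s: 20.12
tool_pos: [388.8, 232.6, 66.5]
eef_rot: [0.693, 0.721, 0.001, 0.0]
ft_force: [-0.7, -0.6, 6.0]
opening: 34.1
gripper_force: 59.3
```

Call:
{"fn": "play_rows", "kwargs": {
  "commands": [
    [0,0,0,0,1],
    [0,0,-0.08,0,1],
    [0,0,-0.18,0,1],
    [0,0,-0.28,0,1],
    [0,0,-0.38,0,1],
    [0,0,-0.38,0,1],
    [0,0,-0.38,0,1]
  ]
}}

```text
time_s: 20.7
tool_pos: [388.8, 232.6, 180.6]
eef_rot: [0.693, 0.721, 0.002, 0.001]
ft_force: [-0.1, 0.4, -5.6]
opening: 34.2
gripper_force: 60.9
```

```bash
python3 - <<'E'
from h import *
move(571,336.5,180,0.043)
E
```

```text
shift [0.3217 0.6208 0.0045] turn -0.0036 cur yaw 0.04 q6 1.88 p [388.8 232.6 180.6]
```

Call:
{"fn": "play_rows", "kwargs": {
  "commands": [
    [0.05,0.1,0,0,1],
    [0.1,0.2,0,0,1],
    [0.16,0.3,0,0,1],
    [0.22,0.4,0,0,1],
    [0.27,0.5,0,0,1],
    [0.31,0.6,0,0,1],
    [0.326,0.624,0,0,1],
    [0.326,0.624,0.05,0,1],
    [0.326,0.624,0.13,0,1],
    [0.326,0.624,0.21,0,1],
    [0.326,0.624,0.25,0,1],
    [0.326,0.624,0.25,0,1]
  ]
}}

```text
time_s: 21.7
tool_pos: [568.9, 336.5, 98.6]
eef_rot: [0.693, 0.721, -0.004, -0.002]
ft_force: [-0.8, -0.5, -3.5]
opening: 34.2
gripper_force: 61.7
```

```bash
python3 - <<'E'
from h import *
move(572,338,78,0.043)
cv2.imwrite("pics/w12.png",np.hstack([cams.capture("wrist")[0:480,120:520],cams.capture("top")[100:340,120:320].repeat(2,0).repeat(2,1)]))
E
```

```text
shift [0.0048 0.0111 0.0685] turn -0.0037 cur yaw 0.04 q6 1.94 p [568.9 336.5  98.6]
```

Call:
{"fn": "play_rows", "kwargs": {
  "commands": [
    [0,0,0,0,1],
    [0,0,0.03,0,1],
    [0,0,0.05,0,1],
    [0,0,0.07,0,1],
    [0,0,0.083,0,1],
    [0,0,0.083,0,1],
    [0,0,0.083,0,1]
  ]
}}

```text
time_s: 22.38
tool_pos: [571.3, 337.5, 79.1]
eef_rot: [0.693, 0.721, -0.0, -0.0]
ft_force: [-0.4, 0.2, -3.4]
opening: 34.2
gripper_force: 61.7
```

Call:
{"fn": "play_rows", "kwargs": {
  "commands": [
    [0,0,0.003,0,1],
    [0,0,0.003,0,0.2],
    [0,0,0.003,0,0],
    [0,0,0.003,0,-0.3],
    [0,0,0.003,0,-0.3],
    [0,0,0.003,0,-0.3],
    [0,0,0.003,0,-0.3],
    [0,0,-0.1,0,-0.3],
    [0,0,-0.2,0,-0.3],
    [0,0,-0.3,0,-0.3],
    [0,0,-0.38,0,-0.3],
    [0,0,-0.38,0,-0.3]
  ]
}}

```text
time_s: 23.38
tool_pos: [572.9, 338.3, 199.1]
eef_rot: [0.693, 0.721, 0.004, 0.002]
ft_force: [0.3, -0.0, -0.0]
opening: 55.7
gripper_force: 0.0
```

```bash
python3 - <<'E'
from h import *
move(409,-291,110,1.008)
q=sensors.get_state()['qpos'];print(np.round(q,2))
E
```

```text
shift [-2.075  -0.6325  0.2859] turn -1.2322 cur yaw 0.04 q6 1.94 p [572.9 338.3 199.1]
[0.41 0.47 0.21 1.31 0.   1.94]
```

Call:
{"fn": "play_rows", "kwargs": {
  "commands": [
    [-0.1,-0.03,0,0,0],
    [-0.22,-0.07,0,0,0],
    [-0.34,-0.1,0,0,0],
    [-0.46,-0.14,0,0,0],
    [-0.58,-0.18,0,0,0],
    [-0.7,-0.21,0,0,0],
    [-0.82,-0.25,0,0,0],
    [-0.92,-0.28,0,0,0],
    [-1,-0.3,0,0,0],
    [-1,-0.3,0,0,0]
  ]
}}

```text
time_s: 24.22
tool_pos: [492.5, 30.8, 193.3]
eef_rot: [0.694, 0.72, -0.0, 0.0]
ft_force: [0.4, -0.6, 0.5]
opening: 42.8
gripper_force: 0.0
```

Call:
{"fn": "play_rows", "kwargs": {
  "commands": [
    [-0.1,-0.03,0,-0.1,0],
    [-0.22,-0.07,0,-0.25,0],
    [-0.34,-0.1,0,-0.4,0],
    [-0.46,-0.14,0,-0.55,0],
    [-0.58,-0.18,0,-0.7,0],
    [-0.7,-0.21,0,-0.85,0],
    [-0.82,-0.25,0,-1,0],
    [-0.9,-0.27,0,-1,0],
    [-0.95,-0.3,0,-1,0],
    [-0.95,-0.3,0,-1,0],
    [-0.95,-0.3,0,-1,0]
  ]
}}

```text
time_s: 25.13
tool_pos: [414.7, -254.7, 192.9]
eef_rot: [0.365, 0.931, 0.0, -0.0]
ft_force: [0.1, 0.4, -0.2]
opening: 43.0
gripper_force: 0.0
```

```bash
python3 - <<'E'
from h import *
move(409,-291,110,1.008)
E
```

```text
shift [-0.0686 -0.1018  0.2763] turn -0.2352 cur yaw 0.823 q6 0.02 p [ 414.7 -254.7  192.9]
```

Now over the marker at z 130, then measure it with the wrist camera by its darkness.

Call:
{"fn": "play_rows", "kwargs": {
  "commands": [
    [-0.03,-0.05,0.06,-0.12,0],
    [-0.069,-0.102,0.14,-0.235,0],
    [-0.069,-0.102,0.21,-0.235,0],
    [-0.069,-0.102,0.21,-0.235,0],
    [-0.069,-0.102,0.21,-0.235,0],
    [-0.069,-0.102,0.21,-0.235,0]
  ]
}}

```text
time_s: 25.63
tool_pos: [410.1, -289.9, 131.3]
eef_rot: [0.276, 0.961, -0.0, 0.0]
ft_force: [0.5, 0.5, 1.4]
opening: 42.6
gripper_force: 0.0
```

```bash
python3 - <<'E'
from h import *
p=tool();im=cams.capture("wrist");cv2.imwrite("pics/w13.png",im)
g=cv2.cvtColor(im,cv2.COLOR_BGR2GRAY)
m=cv2.inRange(g,0,38); n,l,s,c=cv2.connectedComponentsWithStats(m)
for i in range(1,n):
    if s[i,4]>300:
        v,u=np.where(l==i); r=cv2.fitLine(np.c_[u,v].astype(np.float32),2,0,.01,.01).ravel()
        t=(u-r[2])*r[0]+(v-r[3])*r[1]
        a,b=[wpx(r[2]+q*r[0],r[3]+q*r[1],8.5,p) for q in(t.min(),t.max())]; print(s[i],a.round(1),b.round(1),np.arctan2(*(b-a)[1::-1]).round(3),np.linalg.norm(b-a).round(1))
move(409,-291,22,1.008)
E
```

```text
[ 304    0   99   52 1761] [ 280.7 -221.7    8.5] [ 299.7 -152.5    8.5] 1.303 71.8
[ 303  149   25  125 2786] [ 357.1 -257.2    8.5] [ 432.4 -303.1    8.5] -0.548 88.2
[  0 239 183 144 760] [ 356.9 -718.4    8.5] [ 358.2 -372.6    8.5] 1.567 345.8
[    0   246   640   234 64010] [ 375.7 -736.4    8.5] [922.  -40.6   8.5] 0.905 884.7
shift [ 0.0028 -0.0043  0.3656] turn 0.0037 cur yaw 1.011 q6 -0.22 p [ 410.2 -290.2  131.7]
```

Call:
{"fn": "play_rows", "kwargs": {
  "commands": [
    [0,-0.002,0.12,0,0.1],
    [0,-0.002,0.22,0,0.2],
    [0,-0.002,0.3,0,0.2],
    [0,-0.002,0.34,0,0.2],
    [0,-0.002,0.36,0,0.2],
    [0,-0.002,0.363,0,0.2],
    [0,-0.002,0.363,0,0.5],
    [0,-0.002,0.363,0,0.7],
    [0,-0.002,0.363,0,1],
    [0,-0.002,0.363,0,1],
    [0,-0.002,0.363,0,1],
    [0,-0.002,0.363,0,1]
  ]
}}

```text
time_s: 26.68
tool_pos: [409.8, -291.7, 22.8]
eef_rot: [0.277, 0.961, -0.0, 0.001]
ft_force: [-0.3, 1.5, 7.6]
opening: 14.6
gripper_force: 59.1
```

Call:
{"fn": "play_rows", "kwargs": {
  "commands": [
    [0,0,0,0,1],
    [0,0,-0.1,0,1],
    [0,0,-0.2,0,1],
    [0,0,-0.3,0,1],
    [0,0,-0.4,0,1],
    [0,0,-0.4,0.2,1],
    [0,0,-0.4,0.4,1],
    [0,0,-0.4,0.6,1],
    [0,0,-0.4,0.8,1],
    [0,0,-0.4,1,1],
    [0,0,-0.4,1,1],
    [0,0,-0.4,1,1]
  ]
}}

```text
time_s: 27.68
tool_pos: [409.2, -291.4, 142.2]
eef_rot: [0.626, 0.78, -0.0, 0.001]
ft_force: [0.5, 0.4, 0.1]
opening: 14.5
gripper_force: 58.9
```

```bash
python3 - <<'E'
from h import *
print(sensors.get_state()['opening'])
move(552.2,-250,140,-0.015)
E
```

```text
14.476477041165753
shift [0.0318 0.4953 0.0077] turn 0.2957 cur yaw 0.217 q6 0.57 p [ 409.2 -291.4  142.2]
```

Call:
{"fn": "play_rows", "kwargs": {
  "commands": [
    [0,0.08,0,0.15,1],
    [0.01,0.18,0,0.296,1],
    [0.02,0.28,0,0.296,1],
    [0.032,0.38,0,0.296,1],
    [0.032,0.46,0,0.296,1],
    [0.032,0.495,0,0.296,1],
    [0.032,0.495,0.05,0.296,1],
    [0.032,0.495,0.12,0.296,1],
    [0.032,0.495,0.18,0.296,1],
    [0.032,0.495,0.18,0.296,1],
    [0.032,0.495,0.18,0.296,1]
  ]
}}

```text
time_s: 28.6
tool_pos: [551.0, -248.8, 87.4]
eef_rot: [0.71, 0.704, -0.0, -0.001]
ft_force: [-0.3, 0.3, 0.8]
opening: 14.2
gripper_force: 58.8
```

```bash
python3 - <<'E'
from h import *
move(552.2,-250,57,-0.015)
E
```

```text
shift [-0.0041  0.004   0.1014] turn 0.0088 cur yaw -0.008 q6 1.02 p [ 551.  -248.8   87.4]
```

Call:
{"fn": "play_rows", "kwargs": {
  "commands": [
    [-0.003,0.003,0.04,0,1],
    [-0.003,0.003,0.07,0,1],
    [-0.003,0.003,0.085,0,1],
    [-0.003,0.003,0.095,0,1],
    [-0.003,0.003,0.101,0,1],
    [-0.003,0.003,0.101,0,1],
    [-0.003,0.003,0.101,0,1]
  ]
}}

```text
time_s: 29.18
tool_pos: [552.7, -249.8, 57.5]
eef_rot: [0.71, 0.704, 0.0, 0.0]
ft_force: [0.5, -0.1, -0.3]
opening: 14.0
gripper_force: 58.8
```

Call:
{"fn": "play_rows", "kwargs": {
  "commands": [
    [0,0,0.004,0,1],
    [0,0,0.008,0,1],
    [0,0,0.008,0,1],
    [0,0,0.008,0,1]
  ]
}}

```text
time_s: 29.52
tool_pos: [553.3, -249.8, 56.4]
eef_rot: [0.71, 0.704, 0.001, 0.001]
ft_force: [-0.8, 2.6, 10.7]
opening: 14.8
gripper_force: 60.1
```

Seated (11 N). Release, rise and back off.

Call:
{"fn": "play_rows", "kwargs": {
  "commands": [
    [0,0,-0.003,0,0.6],
    [0,0,-0.003,0,0.4],
    [0,0,-0.003,0,0.2],
    [0,0,-0.003,0,0.2],
    [0,0,-0.003,0,0.2],
    [0,0,-0.1,0,0.2],
    [0,0,-0.2,0,0.2],
    [0,0,-0.3,0,0.2],
    [0,0,-0.42,0,0],
    [0,0,-0.5,0,0],
    [0,0,-0.5,0,0]
  ]
}}

```text
time_s: 30.43
tool_pos: [554.1, -250.6, 210.2]
eef_rot: [0.71, 0.704, 0.001, 0.004]
ft_force: [0.2, -1.0, -0.1]
opening: 42.4
gripper_force: 0.0
```

Call:
{"fn": "play_rows", "kwargs": {
  "commands": [
    [0,-0.1,0,0,0],
    [0,-0.2,0,0,0],
    [0,-0.3,0,0,0],
    [0,-0.4,0,0,0],
    [0,-0.5,0,0,0],
    [0,-0.5,0,0,0],
    [0,-0.5,0,0,0],
    [0,-0.5,0,0,0]
  ]
}}

```text
time_s: 31.1
tool_pos: [402.9, -248.8, 204.7]
eef_rot: [0.71, 0.704, 0.0, 0.0]
ft_force: [1.6, -0.5, 0.6]
opening: 42.7
gripper_force: 0.0
```

```bash
python3 - <<'E'
from h import *
cv2.imwrite("pics/t1.png",cams.capture("top"));a=cams.capture("top");b=cams.capture("scene")
cv2.imwrite("pics/fin.png",np.vstack([cv2.resize(a[130:330,130:530],(800,400)),cv2.resize(b[130:330,150:550],(400,200)).repeat(1,0).repeat(2,1)]))
E
```

```text
(no output)
```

View pics/fin.png

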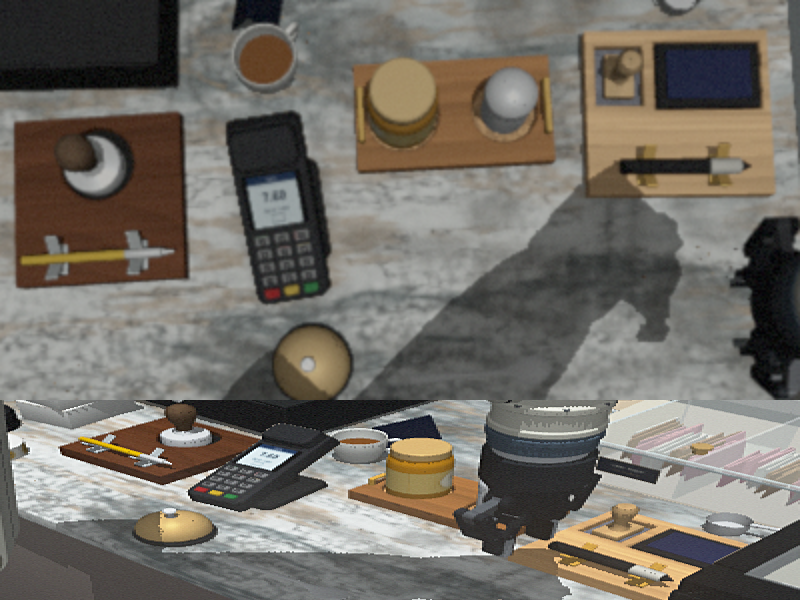

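The last picture shows all five at home: tamper disc (95,166) in its well, thermometer and marker across both clips, stamp in the bay, shaker in its well. The bell and cup have not moved.

```bash
python3 -c "
from workcell import order;print(order.hand_in())"
```

```text
the job is handed in; nothing more can be done
None
```

I put all five things back in their homes and handed the job in at about 31 s; the last pictures show them in place with the bell and cup unmoved, though the hand-in returned no verdict.

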